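# Scrape the chocolate bits into the crumb tipper and hold its sprung lever over

### The arm

A 6-joint arm with a two-finger parallel gripper is mounted at the origin on the work surface. World frame = base frame: x ahead of the robot, y to its left, z up, the work surface at z = 0. Lengths are in m, angles in rad, forces in N, time in s.
With the tool pointing down it reaches from about 0.375 to 0.975 m from the base axis. Payload 3.8 kg.
Tool frame: the origin (TCP) lies at the very end of the fingers, on their centre line; the grasp point (between the pads) lies bot.grip_point_offset behind it (bot.grip_point_offset is the distance from the TCP to the grasp point, in m); z points along the fingers, y is the line along which they close (so a half turn about z gives the same grasp; the last joint's range is limited). The gripper opens to 85 mm and grips with 20 to 120 N. Pads are 22 mm wide; open, the fingers measure 114 mm over their backs; the gripper's body (76 mm by 85 mm) begins 54 mm behind the grasp point. The pads swing forward as they close: fully open they stand 13 mm farther back than shut.
Start: joints at [-0.037, 0.264, 1.604, -0, 1.274, -0.037], TCP at [0.675, -0, 0.231] pointing down, gripper open.
Joint ranges: [-2.63, 2.63], [-0.94, 2.18], [0.31, 2.57], [-1.31, 4.45], [0, 2.66], [-2.55, 2.55]. Speed limits (rad/s): [2.57, 2.57, 3.14, 3.14, 3.14, 3.14].

### API

Orientations are given as a rotation vector (axis times angle).
In Python, from workcell import bot, vision gives the robot as it stands.
- The arm moves only by the tool play_rows, never from a script. Its argument "rows" is a list of rows, each an object of numbers: "dx", "dy", "dz": the shift along the tool's x, y, z as a fraction of full scale; "roll": the turn about the tool's z as a fraction of full scale; "fingers": the closure, from 0 (fully open) to 1 (shut). In form: [{"dx": .., "dy": .., "dz": .., "roll": .., "fingers": ..}, ...]. A call has 1 to 20 rows; each row shifts and turns the commanded pose from where the row before left it, along the tool's axes as they then stand; what a row does not reach is not made up. Full scale, the value 1, is 0.04 m for a shift and 4 degrees for a turn. A row lasts 1/12 s, in which the tool goes at most 41.7 mm and 7.16 degrees, less where a joint would pass 70% of its speed; a pose out of reach is approached as far as the arm can. A call with a number of a shift or a turn outside -1 to 1 is refused whole. A call with a gripper value outside its range is refused whole. The fingers move at their own pace and stop on an object; "grip_force" is the grip in N (left out, the last holds). Time passes only in rows, so rows that do not move let the fingers close. It gives the time, the measured TCP pose, the force and the opening at its end, in the units of the state.
- bot.read_state(): the state, without advancing time (a new reading comes with each control period).
- vision.read_camera(name): name is "scene" or "side" or "wrist"; returns a dict with "pixels" (480x640x3 uint8, red, green, blue), "depth" (480x640 float32, m along the optical axis (not along the pixel's ray), 0 where there is no reading), "fx", "fy", "cx", "cy" (pixels), "R" (3x3) and "t" (3): a world point X has camera coordinates R X + t. Camera axes: x right, y down, z forward; pixel columns grow to the right and rows downward; lengths in m; the calibration is good to about 2 mm. A picture is of the moment at which its call begins.
- bot.finish_job(): hands the job in, once; it reports no verdict.
The state is a dict: "time": time; "q": joint angles; "joint_vel": joint speeds; "joint_torque": joint torques, N m; "tool_pos": TCP position; "tcp_rot": TCP orientation; "wrist_force": force on the tool from outside, world axes, zero at the start; "torque": the same for the moment, N m; "width": opening from 0.0 (shut) to 1.0 (fully open).
Only numpy, scipy, OpenCV 4.12 (cv2) and the standard library are available. Lean on these libraries where they do the work, as an engineer would, in place of code of your own. Each camera call takes 0.05 s, during which the arm holds its last target. There are 200 camera calls.

### The job

Take the scraper block from its blue mat and use it to scrape all four chocolate pieces off the marble slab into the steel tipper pan, then put the scraper back standing on its mat and let go of it. Then swing the red-handled lever forward against its spring until it is fully against its stop, so that the pan tips every piece into the white catch tray, and finish while still holding the lever there with the gripper: do not let it go. Touch the chocolate only with the scraper, and leave the mug, the jar and the tamper where they stand.

Things in the scene. Friction and masses are not known exactly. Their poses are not given: they have to be found in the camera images.
- station: Crumb station, fixed on the counter, at some yaw. Origin on the counter (z = 0), straight below the tipper's hinge axis, mid-width. Its x axis points forward, away from the robot (the sweeping direction), y to the left. From its rear to front: marble slab, steel tipper pan, and below the pan the white catch tray.
- slab_edge (a point): Middle of the white marble slab's front top edge, 135 mm above the counter, 5 mm behind the hinge axis; axes as the station's. The slab reaches 164 mm back from it and 112 mm to either side; flat, no rims.
- pan (a point): Centre of the steel tipper pan's floor, pan at rest (the point does not tip with it): 110 mm above the counter, 25 mm below the slab top. The pan is level at rest; its steep back plate begins just under the slab's front edge, its floor runs from 18 to 80 mm beyond that edge, 165 mm wide inside (y), with side walls 18 mm high and an open front end.
- tray (a point): Centre of the white catch tray's floor, below and ahead of the pan. Inside 147 mm (x) by 190 mm (y), walls 50 mm high, part of the station.
- tipper (a joint): Angle (rad) of pan and lever together, about an axis along the station's y, 107 mm above its origin. 0 = rest: pan level, lever leaning 0.6 rad back towards the robot. Grows as the lever swings forward (station +x), dropping the pan's front end. Stop at 1.2, lever leaning 0.6 rad forward. A spring drives it to 0: 0.4 N m at rest, 1.0 N m at the stop (3 to 8 N at the handle).
- lever: The moving part: steel pan and, rigidly joined to it, the dark steel lever arm (16 x 10 mm, about 122 mm long) on the station's right (-y) side, 125 mm from mid-width, with the red handle at its end. Origin on the hinge axis at the station's mid-width; axes as the station's at rest, tipping with the pan.
- lever_grip (a point): Middle of the red handle's free part: a round bar 20 mm in diameter along the station's y, 120 mm from the hinge axis, sticking out 70 mm to the right of the arm. This point: 170 mm right of the station's mid-width; at rest 206 mm high and 68 mm behind the hinge axis, upright 227 mm high, at the stop 206 mm high and 68 mm in front of it. Free space around and below.
- scraper_grip (a point): Point in the wooden grip of the scraper block, 42 mm above its underside, mid-way. Scraper: white plastic foot 24 (x) x 130 (y) x 18 (z) mm with a wooden grip 22 (x) x 70 (y) mm rising above it to 60 mm over all; 0.1 to 0.2 kg. Axes: x across the thin way (grip here, 22 mm), y along it, z up. At the start it stands on the blue mat, along it.
- mat: Blue mat for the scraper, fixed on the counter left of the station, 110 (x) x 190 (y) x 4 (z) mm. Origin: centre of its underside.
- chip0: Dark chocolate piece 22 x 17 x 10 mm, 12 g, on the slab at the start, in the 110 mm wide middle strip, 30 to 95 mm behind the slab's front edge. Origin: centre of its underside.
- chip1: Another chocolate piece, like chip0.
- chip2: Another chocolate piece, like chip0.
- chip3: Another chocolate piece, like chip0.
- mug: White mug, 76 mm wide, 85 mm tall, a bystander. Origin: centre of its underside.
- jar: Amber glass jar with brass cap, 68 mm wide, 110 mm tall, a bystander. Origin: centre of its underside.
- tamper: Steel coffee tamper, 58 mm wide, 88 mm tall, a bystander. Origin: centre of its underside.
- scraper: The scraper block itself (see scraper_grip); origin: centre of its underside.

How it is judged:
On the way, in this order (a step that is already met when the one before it is completed fails the run):
1. all four pieces lie in the level tipper pan, scraped there while the scraper is held (x of chip0 in the frame of station between -0.007 and 0.085 m and y of chip0 in the frame of station between -0.086 and 0.086 m and z of chip0 in the frame of station between 0.1 and 0.133 m and x of chip1 in the frame of station between -0.007 and 0.085 m and y of chip1 in the frame of station between -0.086 and 0.086 m and z of chip1 in the frame of station between 0.1 and 0.133 m and x of chip2 in the frame of station between -0.007 and 0.085 m and y of chip2 in the frame of station between -0.086 and 0.086 m and z of chip2 in the frame of station between 0.1 and 0.133 m and x of chip3 in the frame of station between -0.007 and 0.085 m and y of chip3 in the frame of station between -0.086 and 0.086 m and z of chip3 in the frame of station between 0.1 and 0.133 m and value of joint tipper below 0.15 rad and contact force between the fingers and scraper above 1 N and height (world z) of scraper_grip above 0.12 m), for 0.2 s.
2. the scraper stands on its mat again, let go, with the pieces still in the level pan (horizontal distance between scraper_grip and mat below 0.06 m and angle between scraper_grip's own z axis and vertical below 0.15 rad and height (world z) of scraper_grip below 0.055 m and contact force between the fingers and scraper below 0.1 N and x of chip0 in the frame of station between -0.007 and 0.085 m and y of chip0 in the frame of station between -0.086 and 0.086 m and z of chip0 in the frame of station between 0.1 and 0.133 m and x of chip1 in the frame of station between -0.007 and 0.085 m and y of chip1 in the frame of station between -0.086 and 0.086 m and z of chip1 in the frame of station between 0.1 and 0.133 m and x of chip2 in the frame of station between -0.007 and 0.085 m and y of chip2 in the frame of station between -0.086 and 0.086 m and z of chip2 in the frame of station between 0.1 and 0.133 m and x of chip3 in the frame of station between -0.007 and 0.085 m and y of chip3 in the frame of station between -0.086 and 0.086 m and z of chip3 in the frame of station between 0.1 and 0.133 m and value of joint tipper below 0.15 rad), for 0.2 s.
At the end, for the whole second after the job is handed in: The tipper's joint is above 1.14 rad (stop at 1.2), the fingers press on the lever with more than 1 N, all four pieces are inside the catch tray (underside lower than 50 mm), and the scraper stands upright on the mat, within 60 mm of its centre, not touched by the fingers (value of joint tipper above 1.14 rad and contact force between the fingers and lever above 1 N and horizontal distance between scraper_grip and mat below 0.06 m and angle between scraper_grip's own z axis and vertical below 0.15 rad and height (world z) of scraper_grip below 0.055 m and contact force between the fingers and scraper below 0.1 N and x of chip0 in the frame of station between -0.005 and 0.15 m and y of chip0 in the frame of station between -0.1 and 0.1 m and z of chip0 in the frame of station between 0 and 0.05 m and x of chip1 in the frame of station between -0.005 and 0.15 m and y of chip1 in the frame of station between -0.1 and 0.1 m and z of chip1 in the frame of station between 0 and 0.05 m and x of chip2 in the frame of station between -0.005 and 0.15 m and y of chip2 in the frame of station between -0.1 and 0.1 m and z of chip2 in the frame of station between 0 and 0.05 m and x of chip3 in the frame of station between -0.005 and 0.15 m and y of chip3 in the frame of station between -0.1 and 0.1 m and z of chip3 in the frame of station between 0 and 0.05 m); the arm keeps its last pose, push and grip.
It fails at once if a bystander (mug, jar, tamper) is shifted more than 20 mm or tipped (distance of any of mug, jar, tamper from where it was at the start of the episode above 0.02 m or angle between any of mug, jar, tamper's own z axis and vertical above 0.4 rad).
It fails at once if the fingers touch a chocolate piece (contact force between the fingers and chip0 above 0.3 N or contact force between the fingers and chip1 above 0.3 N or contact force between the fingers and chip2 above 0.3 N or contact force between the fingers and chip3 above 0.3 N).
It also fails if it takes over 64 s, if anything falls off the work surface, if the arm or the gripper's body presses on something with over 40 N, if the wrist force passes 120 N, or if a joint passes its speed limit or range.

## Working session

There is one attempt and no reset: what is moved stays moved. The work goes in short steps, Python scripts to look and compute and a tool call to move; the robot and the scene stay as the last step left them, time stands still between calls to the robot, and variables do not carry over. Pictures are saved under pics/ and viewed, on a budget of 10 in all, crops included, one or two more only if the job needs it, and the job is handed in when it is done.

Besides the shell and the picture viewer there is one more tool, called after "Call:" as name([rows], argument=value, ...), one row to a line, values as JSON. play_rows: Moves the arm, as the interface text tells. Its arguments: {"type":"object","properties":{"rows":{"type":"array","items":{"type":"object","properties":{"dx":{"type":"number","minimum":-1,"maximum":1},"dy":{"type":"number","minimum":-1,"maximum":1},"dz":{"type":"number","minimum":-1,"maximum":1},"roll":{"type":"number","minimum":-1,"maximum":1},"fingers":{"type":"number"}}}},"grip_force":{"type":"number"}},"required":["rows"]}

```bash
ls; mkdir -p pics
python3 - <<'E'
from workcell import bot, vision
import numpy as np, cv2
s=bot.read_state(); print({k:np.round(v,4) for k,v in s.items()}, bot.grip_point_offset)
for n in ("scene","side"):
    c=vision.read_camera(n); np.savez(f'{n}0.npz',**c)
    cv2.imwrite(f'pics/{n}0.png',c['pixels'][:,:,::-1]); print(n,c['fx'],np.round(c['R'],3).tolist(),c['t'])
E
```

```text
pics
{'time': np.float64(0.0), 'q': array([-0.0369,  0.2648,  1.6054,  0.    ,  1.2737, -0.0369]), 'joint_vel': array([-0.0005, -0.0003,  0.001 , -0.0024, -0.0007,  0.0002]), 'joint_torque': array([ 6.00000e-04, -5.15121e+01, -3.67309e+01, -0.00000e+00,
        1.31000e-02,  0.00000e+00]), 'tool_pos': array([0.6743, 0.    , 0.2299]), 'tcp_rot': array([-2.2203, -2.2202,  0.0024]), 'wrist_force': array([-0.8297,  0.0586, -0.6751]), 'torque': array([-0.0253, -0.0253,  0.0045]), 'width': np.float64(0.9971)} 0.0187
scene 532.5843960691359 [[0.37, 0.929, 0.015], [0.759, -0.293, -0.582], [-0.536, 0.227, -0.813]] [-0.21300528 -0.31704636  1.38328827]
side 603.2476435646846 [[-0.899, -0.438, 0.02], [-0.318, 0.62, -0.717], [0.302, -0.651, -0.696]] [0.4862273  0.27337418 1.02666255]
```

View pics/scene0.png

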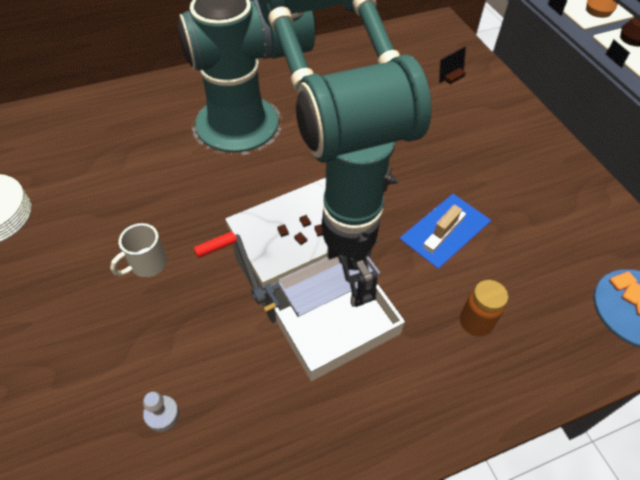

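View pics/side0.png

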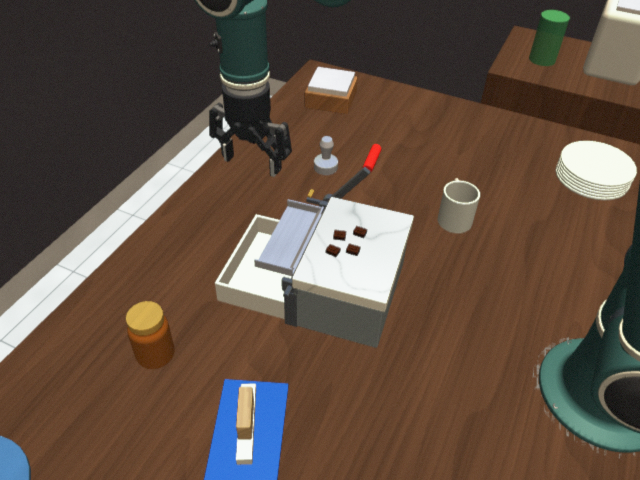

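Side view: slab (~(355,245)), four chips (340,243), pan (290,237), red handle (373,158), scraper (246,425) on the mat, jar (150,335), mug (458,205), tamper (326,157). All measurable from both cameras.

```bash
cat > h.py <<'E'
import numpy as np, cv2
def world(c):
    v,u=np.mgrid[0:480,0:640]; d=c['depth']
    P=np.stack([(u-c['cx'])/c['fx']*d,(v-c['cy'])/c['fy']*d,d],-1)
    W=(P-c['t'])@c['R']; W[d==0]=np.nan
    return W, cv2.cvtColor(c['pixels'],cv2.COLOR_RGB2HSV).astype(int)
def rect(p):
    (c,s,a)=cv2.minAreaRect(p[:,:2].astype(np.float32)*1000); return np.round(c,1),np.round(s,1),round(a,2)
def blob(m):
    n,l,st,_=cv2.connectedComponentsWithStats(m.astype(np.uint8)); 
    return [l==i for i in np.argsort(-st[1:,4])+1]
E
python3 - <<'E'
import numpy as np, cv2
from h import *
for n in ("scene","side"):
    W,H=world(np.load(n+'0.npz')); z=W[...,2]; x=W[...,0];y=W[...,1]; h,s,v=H[...,0],H[...,1],H[...,2]
    print(n)
    near=(x>.3)&(x<1.1)&(abs(y)<.6)
    slab=blob(near&(abs(z-.135)<.006)&(s<60)&(v>140))[0]; print(' slab',rect(W[slab]),np.nanmedian(z[slab]),slab.sum())
    mat=blob(near&(abs(z)<.015)&(h>100)&(h<130)&(s>150))[0]; print(' mat',rect(W[mat]),np.nanmedian(z[mat]))
    red=blob(near&((h<6)|(h>174))&(s>180)&(v>120)&(z>.1))[0];p=W[red];print(' red',p.mean(0).round(4),rect(p),np.nanpercentile(p[:,2],[2,98]),red.sum())
    m=cv2.dilate(mat.astype(np.uint8),np.ones((25,25)))>0
    g=blob(m&(abs(z-.06)<.005)); print(' grip top',rect(W[g[0]]),np.nanmedian(z[g[0]]),g[0].sum())
    g=blob(m&(abs(z-.018)<.005)&(s<80)&(v>120)); print(' foot',rect(W[g[0]]),g[0].sum())
    fill=cv2.morphologyEx(slab.astype(np.uint8),cv2.MORPH_CLOSE,np.ones((31,31)))>0
    for b in blob(fill&(v<110)&(z>.135)&(z<.155))[:7]:
        if b.sum()>8: print(' chip',np.nanmean(W[b],0).round(4),b.sum())
    for nm,lo,hi in (('jar',.105,.115),('mug',.08,.09),('tam',.08,.092)):
        for b in blob(near&(z>lo)&(z<hi)&~fill)[:3]:
            if b.sum()>15: print(' ',nm,np.nanmean(W[b],0).round(3),rect(W[b]),b.sum())
E
```

```text
scene
 slab (array([469.6,  -9.7]), array([168.5, 221.6]), 7.73) 0.1348546913328195 5753
 mat (array([502.5, 331.6]), array([109.6, 189.7]), 22.32) 0.0033815237639527053
 red [ 0.5153 -0.169   0.2128] (array([ 512.1, -168.6]), array([21.4, 70.3]), 8.23) [0.20495323 0.21761119] 457
 grip top (array([510.8, 320.5]), array([22.5, 71.8]), 27.58) 0.0626445348039183 261
 foot (array([510.7, 320.8]), array([ 25.4, 132.3]), 27.86) 221
 chip [ 0.5085 -0.0137  0.1446] 79
 chip [ 0.4793 -0.0386  0.1448] 75
 chip [0.473  0.0081 0.1451] 70
 chip [0.503  0.0247 0.1442] 56
  jar [ 0.602 -0.015  0.11 ] (array([601.1, -13.8]), array([ 67.5, 124.9]), 8.07) 1952
  jar [0.726 0.273 0.11 ] (array([725.3, 274. ]), array([58.4, 59.4]), 53.14) 753
  jar [ 0.57  -0.084  0.111] (array([578.1, -85. ]), array([32.8, 14.4]), 0.6) 61
  mug [ 0.352 -0.301  0.084] (array([ 351.9, -299.3]), array([76.1, 74.8]), 39.57) 286
  mug [0.738 0.258 0.085] (array([733.6, 263.5]), array([64.8, 38.5]), 39.68) 221
  mug [ 0.686 -0.34   0.085] (array([ 685. , -340.1]), array([25., 27.]), 48.18) 214
  tam [ 0.352 -0.301  0.084] (
[... 836 characters left out ...]
), array([ 63.8, 159.3]), 7.97) 1937
  jar [0.721 0.279 0.109] (array([722.8, 278.1]), array([60.1, 59.5]), 2.83) 868
  jar [0.475 0.109 0.11 ] (array([461.4, 114.1]), array([182.3,  23.2]), 7.91) 366
  mug [0.458 0.104 0.085] (array([458.5, 104. ]), array([166.3,   9.7]), 9.31) 342
  mug [0.706 0.291 0.085] (array([713. , 286.7]), array([65.2, 40.7]), 45.76) 271
  mug [ 0.349 -0.294  0.084] (array([ 348.4, -297.3]), array([78., 75.]), 60.98) 237
  tam [0.457 0.104 0.086] (array([458.5, 104. ]), array([166.3,   9.7]), 9.31) 413
  tam [0.706 0.291 0.085] (array([713. , 286.7]), array([65.2, 40.7]), 45.76) 293
  tam [ 0.349 -0.294  0.084] (array([ 348.4, -297.3]), array([78., 75.]), 60.98) 237
```

Call:
play_rows([
  {"roll": -0.86, "fingers": 0},
  {"roll": -0.86, "fingers": 0},
  {"roll": -0.86, "fingers": 0},
  {"roll": -0.86, "fingers": 0},
  {"roll": -0.86, "fingers": 0},
  {"roll": -0.86, "fingers": 0},
  {"roll": -0.86, "fingers": 0},
  {"roll": -0.86, "fingers": 0},
])

```text
validation failed for argument at $.ro...
```

Call:
play_rows([
  {"dx": 0.5},
  {"dx": 0.7},
  {"dx": 0.7},
  {"dx": 0.7},
  {"dx": 0.7},
  {"dx": 0.7},
  {"dx": 0.7},
  {"dx": 0.7},
  {"dx": 0.7},
  {"dx": 0.7},
  {"dx": 0.7},
  {"dx": 0.7},
  {"dx": 0.5},
  {"dx": 0.35, "dy": 0.06},
  {"dz": 0.6},
  {"dz": 0.6},
  {"dz": 0.6},
  {"dz": 0.3},
  {"dz": 0},
  {"dz": 0},
])

```text
validation failed for argument at $.ro...
```

Run:
```python
from workcell import bot, vision
from h import *
from scipy.spatial.transform import Rotation as Ro
s=bot.read_state(); R=Ro.from_rotvec(s['tcp_rot']).as_matrix(); print(s['time'],s['tool_pos'].round(4),R.round(3).tolist())
print('theta',np.degrees(np.arctan2(R[1,1],R[0,1])))
c=vision.read_camera('wrist'); cv2.imwrite('pics/w1.png',c['pixels'][:,:,::-1])
W,H=world(c); z=W[...,2]; 
print(H[230,320],W[240,320])
m=(np.hypot(W[...,0]-.509,W[...,1]-.322)<.1)
for b in blob(m&(abs(z-.064)<.006))[:2]: print('grip',rect(W[b]),np.nanmedian(z[b]),b.sum())
for b in blob(m&(abs(z-.02)<.007)&(H[...,1]<80)&(H[...,2]>110))[:2]: print('foot',rect(W[b]),np.nanmedian(z[b]),b.sum())
```

```text
0.1 [0.6743 0.     0.23  ] [[0.0, 1.0, -0.002], [1.0, -0.0, 0.0], [0.0, -0.002, -1.0]]
theta -0.0007478433444556786
[107  21 233] [ 0.67742267 -0.03418125  0.00553059]
```

Call:
play_rows([
  {"dx": 0, "dy": 0, "dz": 0, "roll": -0.86, "fingers": 0},
  {"dx": 0, "dy": 0, "dz": 0, "roll": -0.86, "fingers": 0},
  {"dx": 0, "dy": 0, "dz": 0, "roll": -0.86, "fingers": 0},
  {"dx": 0, "dy": 0, "dz": 0, "roll": -0.86, "fingers": 0},
  {"dx": 0, "dy": 0, "dz": 0, "roll": -0.86, "fingers": 0},
  {"dx": 0, "dy": 0, "dz": 0, "roll": -0.86, "fingers": 0},
  {"dx": 0, "dy": 0, "dz": 0, "roll": -0.86, "fingers": 0},
  {"dx": 0, "dy": 0, "dz": 0, "roll": -0.86, "fingers": 0},
])

```text
time: 0.82
tool_pos: [0.6747, 0.0, 0.2307]
tcp_rot: [-1.625, -2.688, 0.001]
wrist_force: [-0.4, -1.1, -0.4]
width: 1.002
```

Call:
play_rows([
  {"dx": 0.5, "dy": 0, "dz": 0, "roll": 0, "fingers": 0},
  {"dx": 0.7, "dy": 0, "dz": 0, "roll": 0, "fingers": 0},
  {"dx": 0.7, "dy": 0, "dz": 0, "roll": 0, "fingers": 0},
  {"dx": 0.7, "dy": 0, "dz": 0, "roll": 0, "fingers": 0},
  {"dx": 0.7, "dy": 0, "dz": 0, "roll": 0, "fingers": 0},
  {"dx": 0.7, "dy": 0, "dz": 0, "roll": 0, "fingers": 0},
  {"dx": 0.7, "dy": 0, "dz": 0, "roll": 0, "fingers": 0},
  {"dx": 0.7, "dy": 0, "dz": 0, "roll": 0, "fingers": 0},
  {"dx": 0.7, "dy": 0, "dz": 0, "roll": 0, "fingers": 0},
  {"dx": 0.7, "dy": 0, "dz": 0, "roll": 0, "fingers": 0},
  {"dx": 0.7, "dy": 0, "dz": 0, "roll": 0, "fingers": 0},
  {"dx": 0.7, "dy": 0, "dz": 0, "roll": 0, "fingers": 0},
  {"dx": 0.5, "dy": 0, "dz": 0, "roll": 0, "fingers": 0},
  {"dx": 0.35, "dy": 0.06, "dz": 0, "roll": 0, "fingers": 0},
  {"dx": 0, "dy": 0, "dz": 0.6, "roll": 0, "fingers": 0},
  {"dx": 0, "dy": 0, "dz": 0.6, "roll": 0, "fingers": 0},
  {"dx": 0, "dy": 0, "dz": 0.6, "roll": 0, "fingers": 0},
  {"dx": 0, "dy": 0, "dz": 0.3, "roll": 0, "fingers": 0},
  {"dx": 0, "dy": 0, "dz": 0, "roll": 0, "fingers": 0},
  {"dx": 0, "dy": 0, "dz": 0, "roll": 0, "fingers": 0},
])

```text
time: 2.48
tool_pos: [0.5097, 0.3217, 0.1467]
tcp_rot: [-1.629, -2.685, 0.003]
wrist_force: [-0.5, 0.5, 0.4]
width: 0.998
```

```bash
cat > w.py <<'E'
from workcell import bot, vision
from h import *
from scipy.spatial.transform import Rotation as Ro
import sys
s=bot.read_state(); R=Ro.from_rotvec(s['tcp_rot']).as_matrix(); print(s['time'],s['tool_pos'].round(4))
print('theta',np.degrees(np.arctan2(R[1,1],R[0,1])),'tilt',R[:,2].round(4), s['q'].round(2))
c=vision.read_camera('wrist'); cv2.imwrite('pics/w1.png',c['pixels'][:,:,::-1])
W,H=world(c); z=W[...,2]; 
m=(np.hypot(W[...,0]-.509,W[...,1]-.322)<.1)
for b in blob(m&(abs(z-.064)<.006))[:2]: print('grip',rect(W[b]),np.nanmedian(z[b]),b.sum())
for b in blob(m&(abs(z-.02)<.007)&(H[...,1]<80)&(H[...,2]>110))[:2]: print('foot',rect(W[b]),np.nanmedian(z[b]),b.sum())
E
python3 w.py
```

```text
2.4833 [0.5097 0.3217 0.1467]
theta 27.499644976933 tilt [-0.0015 -0.001  -1.    ] [ 0.52  0.2   1.85 -0.    1.1   0.04]
grip (array([510.6, 324.7]), array([22.1, 69.7]), 27.58) 0.06371663864838084 4398
foot (array([488.8, 366.6]), array([23.6, 34.1]), 27.08) 0.021847945805198492 1816
foot (array([537.9, 272.6]), array([23.6, 13.2]), 27.96) 0.021925285739357744 534
```

Call:
play_rows([
  {"dx": 0.05, "dy": 0.04, "dz": 0.5, "roll": 0, "fingers": 0},
  {"dx": 0, "dy": 0, "dz": 0.6, "roll": 0, "fingers": 0},
  {"dx": 0, "dy": 0, "dz": 0.6, "roll": 0, "fingers": 0},
  {"dx": 0, "dy": 0, "dz": 0.6, "roll": 0, "fingers": 0},
  {"dx": 0, "dy": 0, "dz": 0.4, "roll": 0, "fingers": 0},
  {"dx": 0, "dy": 0, "dz": 0.24, "roll": 0, "fingers": 0},
  {"dx": 0, "dy": 0, "dz": 0, "roll": 0, "fingers": 0},
  {"dx": 0, "dy": 0, "dz": 0, "roll": 0, "fingers": 0.5},
  {"dx": 0, "dy": 0, "dz": 0, "roll": 0, "fingers": 1},
  {"dx": 0, "dy": 0, "dz": 0, "roll": 0, "fingers": 1},
  {"dx": 0, "dy": 0, "dz": 0, "roll": 0, "fingers": 1},
  {"dx": 0, "dy": 0, "dz": 0, "roll": 0, "fingers": 1},
  {"dx": 0, "dy": 0, "dz": 0, "roll": 0, "fingers": 1},
  {"dx": 0, "dy": 0, "dz": 0, "roll": 0, "fingers": 1},
  {"dx": 0, "dy": 0, "dz": 0, "roll": 0, "fingers": 1},
], grip_force=50)

```text
time: 3.78
tool_pos: [0.5109, 0.325, 0.0307]
tcp_rot: [1.629, 2.686, 0.002]
wrist_force: [-1.0, -1.4, 5.8]
width: 0.25
```

Call:
play_rows([
  {"dx": 0, "dy": 0, "dz": -0.15, "roll": 0, "fingers": 1},
  {"dx": 0, "dy": 0, "dz": -0.5, "roll": 0, "fingers": 1},
  {"dx": 0, "dy": 0, "dz": -0.7, "roll": 0, "fingers": 1},
  {"dx": 0, "dy": 0, "dz": -0.7, "roll": 0, "fingers": 1},
  {"dx": 0, "dy": 0, "dz": -0.7, "roll": 0, "fingers": 1},
  {"dx": 0, "dy": 0, "dz": -0.7, "roll": 0, "fingers": 1},
  {"dx": 0, "dy": 0, "dz": -0.7, "roll": 0, "fingers": 1},
  {"dx": 0, "dy": 0, "dz": -0.7, "roll": 0, "fingers": 1},
  {"dx": 0, "dy": 0, "dz": -0.5, "roll": 0, "fingers": 1},
  {"dx": 0, "dy": 0, "dz": -0.15, "roll": 0.4, "fingers": 1},
  {"dx": 0, "dy": 0, "dz": 0, "roll": 0.9, "fingers": 1},
  {"dx": 0, "dy": 0, "dz": 0, "roll": 0.9, "fingers": 1},
  {"dx": 0, "dy": 0, "dz": 0, "roll": 0.9, "fingers": 1},
  {"dx": 0, "dy": 0, "dz": 0, "roll": 0.9, "fingers": 1},
  {"dx": 0, "dy": 0, "dz": 0, "roll": 0.93, "fingers": 1},
  {"dx": 0, "dy": 0, "dz": 0, "roll": 0, "fingers": 1},
])

```text
time: 5.12
tool_pos: [0.5099, 0.3244, 0.2491]
tcp_rot: [-2.067, -2.366, 0.002]
wrist_force: [0.7, 0.0, -1.4]
width: 0.25
```

```bash
cat > v.py <<'E'
from workcell import bot, vision
from h import *
from scipy.spatial.transform import Rotation as Ro
import sys
def look(cams,tag):
    s=bot.read_state(); R=Ro.from_rotvec(s['tcp_rot']).as_matrix(); print(s['time'],s['tool_pos'].round(4),'theta',np.degrees(np.arctan2(R[1,1],R[0,1])).round(2),'tilt',R[:,2].round(3),'w',s['width'].round(3),'F',s['wrist_force'].round(1))
    out={}
    for n in cams:
        c=vision.read_camera(n); cv2.imwrite(f'pics/{n}_{tag}.png',c['pixels'][:,:,::-1]); out[n]=(c,)+world(c)
    return out
E
python3 - <<'E'
from v import *
o=look(['side','scene'],'lift')
for n,(c,W,H) in o.items():
    m=(np.hypot(W[...,0]-.511,W[...,1]-.325)<.085)&(W[...,2]>.18)&(W[...,2]<.26)
    b=m&(H[...,1]<60)&(H[...,2]>110)
    for q in blob(b)[:2]: print(n,'foot',q.sum(),rect(W[q]),np.nanpercentile(W[q][:,2],[1,50,99]).round(4))
    wd=m&(H[...,0]<25)&(H[...,1]>80)&(H[...,2]>90)
    for q in blob(wd)[:2]: print(n,'wood',q.sum(),rect(W[q]),np.nanpercentile(W[q][:,2],[1,50,99]).round(4))
E
```

```text
Traceback (most recent call last):
  File "v.py", line 6, in look
    s=bot.read_state(); R=Ro.from_rotvec(s['tcp_rot']).as_matrix(); print(s['time'],s['tool_pos'].round(4),'theta',np.degrees(np.arctan2(R[1,1],R[0,1])).round(2),'tilt',R[:,2].round(3),'w',s['width'].round(3),'F',s['wrist_force'].round(1))
                                                                                                                                                                                             ^^^^^^^^^^^^^^^^
AttributeError: 'float' object has no attribute 'round'
```

```bash
sed -i "s/s\['width'\].round(3)/round(s['width'],3)/; s/s\['wrist_force'\].round(1)/np.round(s['wrist_force'],1)/" v.py
python3 - <<'E'
from v import *
o=look(['side','scene'],'lift')
for n,(c,W,H) in o.items():
    m=(np.hypot(W[...,0]-.511,W[...,1]-.325)<.085)&(W[...,2]>.18)&(W[...,2]<.26)
    b=m&(H[...,1]<60)&(H[...,2]>110)
    for q in blob(b)[:2]: print(n,'foot',q.sum(),rect(W[q]),np.nanpercentile(W[q][:,2],[1,50,99]).round(4))
    wd=m&(H[...,0]<25)&(H[...,1]>80)&(H[...,2]>90)
    for q in blob(wd)[:2]: print(n,'wood',q.sum(),rect(W[q]),np.nanpercentile(W[q][:,2],[1,50,99]).round(4))
E
```

```text
5.1167 [0.5099 0.3244 0.2491] theta 7.71 tilt [-0.001 -0.001 -1.   ] w 0.25 F [ 0.7  0.  -1.4]
side foot 707 (array([503.1, 353.4]), array([26.4, 74.4]), 3.81) [0.2236 0.2389 0.2443]
side foot 47 (array([512.2, 264.4]), array([ 9.8, 13. ]), 30.75) [0.2376 0.2396 0.2419]
side wood 164 (array([498.9, 350.8]), array([32.2, 16.7]), 56.61) [0.2428 0.2521 0.2598]
side wood 1 (array([528.2, 335.2]), array([0., 0.]), 0.0) [0.2557 0.2557 0.2557]
scene foot 530 (array([518.3, 322. ]), array([132.8,  29.9]), 89.42) [0.2261 0.2385 0.248 ]
scene wood 99 (array([515.1, 299.9]), array([22.7, 27.6]), 7.74) [0.2453 0.2526 0.2598]
scene wood 3 (array([529.1, 259.2]), array([4.7, 2.1]), 31.04) [0.2226 0.2237 0.2259]
```

View pics/side_lift.png

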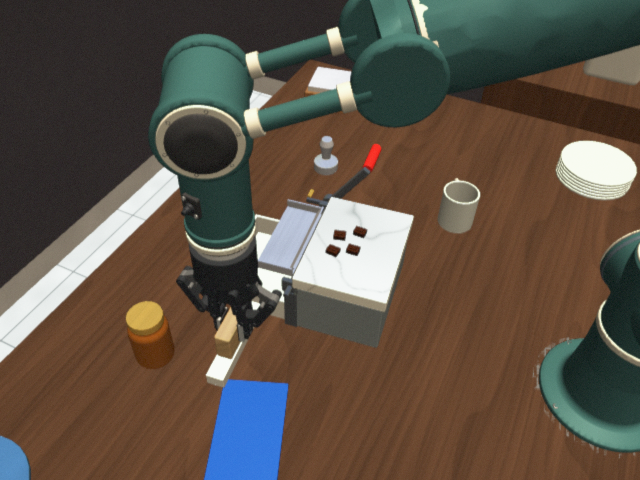

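Call:
play_rows([
  {"dx": -0.4, "dy": -0.15, "dz": 0, "roll": 0, "fingers": 1},
  {"dx": -0.6, "dy": -0.22, "dz": 0, "roll": 0, "fingers": 1},
  {"dx": -0.6, "dy": -0.22, "dz": 0, "roll": 0, "fingers": 1},
  {"dx": -0.6, "dy": -0.22, "dz": 0, "roll": 0, "fingers": 1},
  {"dx": -0.6, "dy": -0.22, "dz": 0, "roll": 0, "fingers": 1},
  {"dx": -0.6, "dy": -0.22, "dz": 0, "roll": 0, "fingers": 1},
  {"dx": -0.6, "dy": -0.22, "dz": 0, "roll": 0, "fingers": 1},
  {"dx": -0.6, "dy": -0.22, "dz": 0, "roll": 0, "fingers": 1},
  {"dx": -0.6, "dy": -0.22, "dz": 0, "roll": 0, "fingers": 1},
  {"dx": -0.6, "dy": -0.22, "dz": 0, "roll": 0, "fingers": 1},
  {"dx": -0.6, "dy": -0.22, "dz": 0, "roll": 0, "fingers": 1},
  {"dx": -0.6, "dy": -0.22, "dz": 0, "roll": 0, "fingers": 1},
  {"dx": -0.6, "dy": -0.22, "dz": 0, "roll": 0, "fingers": 1},
  {"dx": -0.46, "dy": -0.12, "dz": 0, "roll": 0, "fingers": 1},
  {"dx": 0, "dy": 0, "dz": 0.4, "roll": 0, "fingers": 1},
  {"dx": 0, "dy": 0, "dz": 0.6, "roll": 0, "fingers": 1},
  {"dx": 0, "dy": 0, "dz": 0.6, "roll": 0, "fingers": 1},
  {"dx": 0, "dy": 0, "dz": 0.4, "roll": 0, "fingers": 1},
  {"dx": 0, "dy": 0, "dz": 0, "roll": 0, "fingers": 1},
])

```text
time: 6.8
tool_pos: [0.4354, -0.0104, 0.1657]
tcp_rot: [-2.06, -2.364, 0.007]
wrist_force: [-0.8, -0.4, -1.4]
width: 0.243
```

Run:
```python
from v import *
o=look(['side'],'pre')
c,W,H=o['side']
m=(np.hypot(W[...,0]-.438,W[...,1]+.011)<.085)&(W[...,2]>.14)&(W[...,2]<.2)
b=m&(H[...,1]<60)&(H[...,2]>110)
for q in blob(b)[:2]: print('foot',q.sum(),rect(W[q]),np.nanpercentile(W[q][:,2],[1,50,99]).round(4))
```

```text
6.8 [ 0.4354 -0.0104  0.1657] theta 7.87 tilt [-0.008  0.001 -1.   ] w 0.243 F [-0.8 -0.4 -1.4]
foot 350 (array([428.8,  17.8]), array([26.6, 78.2]), 2.72) [0.1405 0.1556 0.1664]
foot 18 (array([500.6,  24.7]), array([24.9, 15.3]), 31.57) [0.1412 0.1444 0.1463]
```

View pics/side_pre.png

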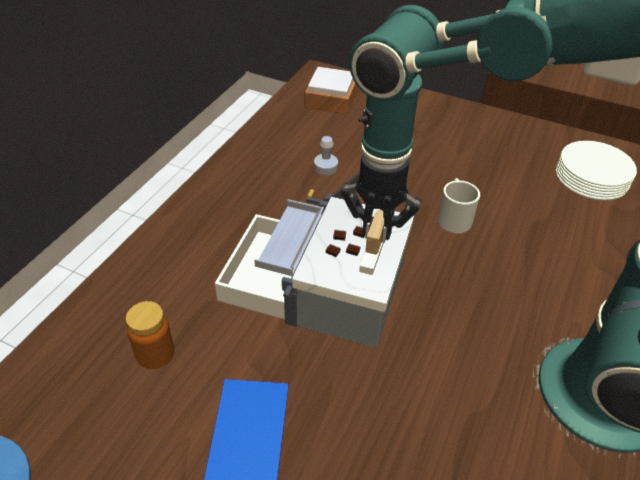

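Call:
play_rows([
  {"dx": 0, "dy": 0, "dz": 0.08, "roll": 0, "fingers": 1},
  {"dx": 0, "dy": 0, "dz": 0, "roll": 0, "fingers": 1},
  {"dx": 0, "dy": 0, "dz": 0, "roll": 0, "fingers": 1},
])

```text
time: 7.1
tool_pos: [0.4398, -0.0106, 0.1678]
tcp_rot: [2.063, 2.366, 0.002]
wrist_force: [0.9, -0.2, -1.3]
width: 0.256
```

Call:
play_rows([
  {"dx": 0, "dy": 0, "dz": 0.07, "roll": 0, "fingers": 1},
  {"dx": 0, "dy": 0, "dz": 0, "roll": 0, "fingers": 1},
  {"dx": 0, "dy": 0, "dz": 0, "roll": 0, "fingers": 1},
])

```text
time: 7.35
tool_pos: [0.4389, -0.0105, 0.164]
tcp_rot: [2.065, 2.367, 0.0]
wrist_force: [0.1, 1.2, -1.2]
width: 0.248
```

Call:
play_rows([
  {"dx": 0, "dy": 0, "dz": 0, "roll": 0, "fingers": 1},
])

```text
time: 7.43
tool_pos: [0.4389, -0.0105, 0.1639]
tcp_rot: [2.065, 2.367, 0.0]
wrist_force: [-0.0, -0.1, -0.5]
width: 0.249
```

Call:
play_rows([
  {"dx": 0, "dy": 0, "dz": 0, "roll": 0, "fingers": 1},
])

```text
time: 7.52
tool_pos: [0.4389, -0.0105, 0.1638]
tcp_rot: [2.065, 2.367, 0.0]
wrist_force: [-0.7, -0.3, -1.7]
width: 0.251
```

Call:
play_rows([
  {"dx": 0, "dy": 0, "dz": 0.04, "roll": 0, "fingers": 1},
  {"dx": 0, "dy": 0, "dz": 0, "roll": 0, "fingers": 1},
  {"dx": 0, "dy": 0, "dz": 0, "roll": 0, "fingers": 1},
])

```text
time: 7.77
tool_pos: [0.4386, -0.0105, 0.1619]
tcp_rot: [-2.065, -2.367, 0.0]
wrist_force: [0.4, -0.3, -1.9]
width: 0.248
```

Call:
play_rows([
  {"dx": 0, "dy": 0.05, "dz": 0, "roll": 0, "fingers": 1},
  {"dx": 0, "dy": 0.1, "dz": 0, "roll": 0, "fingers": 1},
  {"dx": 0, "dy": 0.1, "dz": 0, "roll": 0, "fingers": 1},
  {"dx": 0, "dy": 0.1, "dz": 0, "roll": 0, "fingers": 1},
  {"dx": 0, "dy": 0.1, "dz": 0, "roll": 0, "fingers": 1},
  {"dx": 0, "dy": 0.1, "dz": 0, "roll": 0, "fingers": 1},
  {"dx": 0, "dy": 0.1, "dz": 0, "roll": 0, "fingers": 1},
  {"dx": 0, "dy": 0.1, "dz": 0, "roll": 0, "fingers": 1},
  {"dx": 0, "dy": 0.1, "dz": 0, "roll": 0, "fingers": 1},
  {"dx": 0, "dy": 0.1, "dz": 0, "roll": 0, "fingers": 1},
  {"dx": 0, "dy": 0.1, "dz": 0, "roll": 0, "fingers": 1},
  {"dx": 0, "dy": 0.1, "dz": 0, "roll": 0, "fingers": 1},
  {"dx": 0, "dy": 0.1, "dz": 0, "roll": 0, "fingers": 1},
  {"dx": 0, "dy": 0.1, "dz": 0, "roll": 0, "fingers": 1},
  {"dx": 0, "dy": 0.1, "dz": 0, "roll": 0, "fingers": 1},
  {"dx": 0, "dy": 0.1, "dz": 0, "roll": 0, "fingers": 1},
  {"dx": 0, "dy": 0.1, "dz": 0, "roll": 0, "fingers": 1},
  {"dx": 0, "dy": 0.1, "dz": 0, "roll": 0, "fingers": 1},
  {"dx": 0, "dy": 0.1, "dz": 0, "roll": 0, "fingers": 1},
  {"dx": 0, "dy": 0.05, "dz": 0, "roll": 0, "fingers": 1},
])

```text
time: 9.43
tool_pos: [0.5147, -0.0002, 0.1621]
tcp_rot: [2.065, 2.367, 0.0]
wrist_force: [-0.0, 0.5, -1.8]
width: 0.249
```

Run:
```python
from v import *
o=look(['side','scene'],'mid')
cv2.imwrite('pics/mid2.png',cv2.resize(o['side'][0]['pixels'][170:350,200:440,::-1],None,fx=3,fy=3))
```

```text
9.4333 [ 5.147e-01 -2.000e-04  1.621e-01] theta 7.8 tilt [ 0.  0. -1.] w 0.249 F [-0.   0.5 -1.8]
```

View pics/mid2.png

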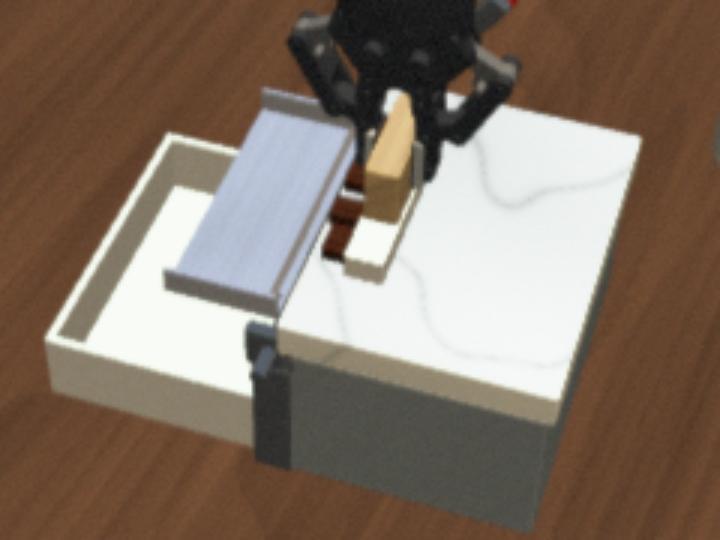

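Call:
play_rows([
  {"dx": 0, "dy": 0.08, "dz": 0, "roll": 0, "fingers": 1},
  {"dx": 0, "dy": 0.08, "dz": 0, "roll": 0, "fingers": 1},
  {"dx": 0, "dy": 0.08, "dz": 0, "roll": 0, "fingers": 1},
  {"dx": 0, "dy": 0.08, "dz": 0, "roll": 0, "fingers": 1},
  {"dx": 0, "dy": 0.08, "dz": 0, "roll": 0, "fingers": 1},
  {"dx": 0, "dy": 0.08, "dz": 0, "roll": 0, "fingers": 1},
  {"dx": 0, "dy": 0.08, "dz": 0, "roll": 0, "fingers": 1},
  {"dx": 0, "dy": 0.08, "dz": 0, "roll": 0, "fingers": 1},
  {"dx": 0, "dy": 0.08, "dz": 0, "roll": 0, "fingers": 1},
  {"dx": 0, "dy": 0.08, "dz": 0, "roll": 0, "fingers": 1},
  {"dx": 0, "dy": 0.08, "dz": 0, "roll": 0, "fingers": 1},
  {"dx": 0, "dy": 0.07, "dz": 0, "roll": 0, "fingers": 1},
  {"dx": 0, "dy": 0, "dz": 0, "roll": 0, "fingers": 1},
  {"dx": 0, "dy": 0, "dz": 0, "roll": 0, "fingers": 1},
  {"dx": 0, "dy": 0, "dz": 0, "roll": 0, "fingers": 1},
])

```text
time: 10.78
tool_pos: [0.5516, 0.0049, 0.162]
tcp_rot: [-2.065, -2.367, 0.0]
wrist_force: [0.1, -0.1, -1.1]
width: 0.249
```

```bash
cat > chips.py <<'E'
from v import *
o0=np.array([.5552,.0053]); a=np.radians(7.8); S=np.array([[np.cos(a),np.sin(a)],[-np.sin(a),np.cos(a)]])
def chips(o):
    for n,(c,W,H) in o.items():
        p=(W[...,:2]-o0)@S.T; z=W[...,2]
        m=(p[...,0]>-.17)&(p[...,0]<.19)&(abs(p[...,1])<.11)&(z<.15)&(z>.0)&(H[...,1]>90)&(H[...,2]<110)&((H[...,0]<14)|(H[...,0]>170))
        for b in blob(m):
            if b.sum()>10: print(n,b.sum(),'st',np.nanmean(p[b],0).round(3),'z',np.nanmin(z[b]).round(3),np.nanmax(z[b]).round(3))
E
python3 - <<'E'
from chips import *
o=look(['side','scene'],'end'); chips(o)
cv2.imwrite('pics/end2.png',cv2.resize(o['side'][0]['pixels'][170:350,200:440,::-1],None,fx=3,fy=3))
E
```

```text
10.7833 [0.5516 0.0049 0.162 ] theta 7.8 tilt [-0.  0. -1.] w 0.249 F [ 0.1 -0.1 -1.1]
side 179 st [0.033 0.035] z 0.111 0.124
side 140 st [ 0.035 -0.014] z 0.113 0.124
side 23 st [ 0.184 -0.066] z 0.0 0.003
side 20 st [0.185 0.033] z 0.0 0.004
side 18 st [0.184 0.086] z 0.0 0.003
side 15 st [ 0.184 -0.095] z 0.0 0.004
side 14 st [0.153 0.104] z 0.0 0.003
side 11 st [0.178 0.067] z 0.0 0.003
side 11 st [-0.168  0.099] z 0.0 0.003
scene 473 st [ 0.173 -0.029] z 0.0 0.005
scene 166 st [ 0.039 -0.023] z 0.116 0.124
scene 156 st [0.173 0.04 ] z 0.0 0.006
scene 131 st [ 0.172 -0.097] z 0.0 0.005
scene 87 st [0.181 0.087] z 0.0 0.004
scene 70 st [0.036 0.041] z 0.116 0.125
scene 69 st [0.039 0.015] z 0.116 0.124
scene 51 st [0.16  0.084] z 0.0 0.005
scene 16 st [0.164 0.105] z 0.0 0.006
scene 15 st [ 0.109 -0.106] z 0.0 0.003
scene 15 st [ 0.141 -0.107] z 0.0 0.004
scene 14 st [ 0.078 -0.107] z 0.0 0.003
scene 14 st [ 0.093 -0.106] z 0.0 0.004
scene 12 st [ 0.164 -0.08 ] z 0.0 0.003
scene 12 st [ 0.021 -0.106] z 0.0 0.004
scene 11 st [0.163 0.063] z 0.0 0.004
scene 11 st [ 0.042 -0.107] z 0.0 0.004
```

View pics/end2.png

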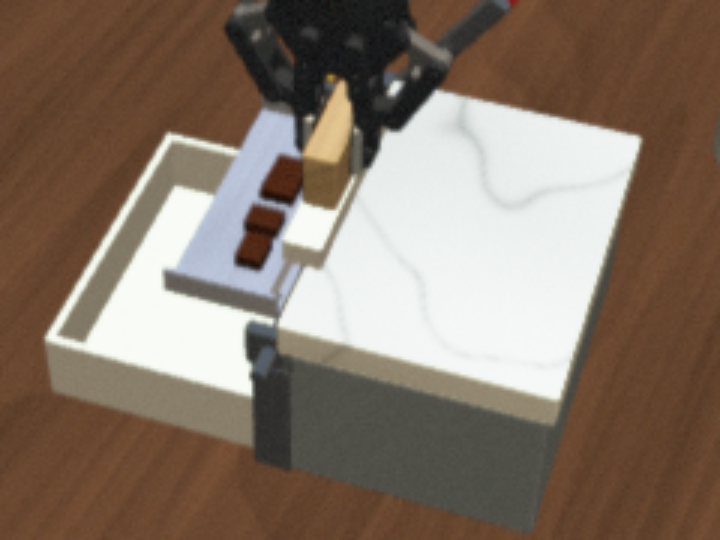

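All four pieces lie on the pan floor (crop (285,178), a touching pair, (264,220), (253,250)). Now returning the scraper.

Call:
play_rows([
  {"dx": 0, "dy": 0, "dz": -0.1, "roll": 0, "fingers": 1},
  {"dx": 0, "dy": 0, "dz": -0.4, "roll": 0, "fingers": 1},
  {"dx": 0, "dy": 0, "dz": -0.6, "roll": 0, "fingers": 1},
  {"dx": 0, "dy": 0, "dz": -0.6, "roll": 0, "fingers": 1},
  {"dx": 0, "dy": 0, "dz": -0.5, "roll": 0, "fingers": 1},
  {"dx": 0, "dy": 0, "dz": 0, "roll": -0.5, "fingers": 1},
  {"dx": 0, "dy": 0, "dz": 0, "roll": -0.9, "fingers": 1},
  {"dx": 0, "dy": 0, "dz": 0, "roll": -0.9, "fingers": 1},
  {"dx": 0, "dy": 0, "dz": 0, "roll": -0.9, "fingers": 1},
  {"dx": 0, "dy": 0, "dz": 0, "roll": -0.9, "fingers": 1},
  {"dx": 0, "dy": 0, "dz": 0, "roll": -0.83, "fingers": 1},
  {"dx": 0, "dy": 0, "dz": 0, "roll": 0, "fingers": 1},
])

```text
time: 11.88
tool_pos: [0.5517, 0.0049, 0.2504]
tcp_rot: [1.627, 2.687, 0.0]
wrist_force: [0.1, -1.4, -2.2]
width: 0.251
```

Call:
play_rows([
  {"dx": 0.4, "dy": 0.16, "dz": 0, "roll": 0, "fingers": 1},
  {"dx": 0.6, "dy": 0.22, "dz": 0, "roll": 0, "fingers": 1},
  {"dx": 0.6, "dy": 0.22, "dz": 0, "roll": 0, "fingers": 1},
  {"dx": 0.6, "dy": 0.22, "dz": 0, "roll": 0, "fingers": 1},
  {"dx": 0.6, "dy": 0.22, "dz": 0, "roll": 0, "fingers": 1},
  {"dx": 0.6, "dy": 0.22, "dz": 0, "roll": 0, "fingers": 1},
  {"dx": 0.6, "dy": 0.22, "dz": 0, "roll": 0, "fingers": 1},
  {"dx": 0.6, "dy": 0.22, "dz": 0, "roll": 0, "fingers": 1},
  {"dx": 0.6, "dy": 0.22, "dz": 0, "roll": 0, "fingers": 1},
  {"dx": 0.6, "dy": 0.22, "dz": 0, "roll": 0, "fingers": 1},
  {"dx": 0.6, "dy": 0.22, "dz": 0, "roll": 0, "fingers": 1},
  {"dx": 0.6, "dy": 0.22, "dz": 0, "roll": 0, "fingers": 1},
  {"dx": 0.57, "dy": 0.2, "dz": 0, "roll": 0, "fingers": 1},
  {"dx": 0, "dy": 0, "dz": 0.4, "roll": 0, "fingers": 1},
  {"dx": 0, "dy": 0, "dz": 0.7, "roll": 0, "fingers": 1},
  {"dx": 0, "dy": 0, "dz": 0.7, "roll": 0, "fingers": 1},
  {"dx": 0, "dy": 0, "dz": 0.7, "roll": 0, "fingers": 1},
  {"dx": 0, "dy": 0, "dz": 0.7, "roll": 0, "fingers": 1},
  {"dx": 0, "dy": 0, "dz": 0.7, "roll": 0, "fingers": 1},
  {"dx": 0, "dy": 0, "dz": 0.4, "roll": 0, "fingers": 1},
])

```text
time: 13.55
tool_pos: [0.5085, 0.3237, 0.0747]
tcp_rot: [-1.631, -2.683, 0.006]
wrist_force: [-1.5, -0.1, -1.0]
width: 0.249
```

Call:
play_rows([
  {"dx": 0, "dy": 0, "dz": 0.2, "roll": 0, "fingers": 1},
  {"dx": 0, "dy": 0, "dz": 0, "roll": 0, "fingers": 1},
  {"dx": 0, "dy": 0, "dz": 0, "roll": 0, "fingers": 1},
])

```text
time: 13.8
tool_pos: [0.5108, 0.325, 0.0705]
tcp_rot: [1.63, 2.685, 0.0]
wrist_force: [-1.0, 0.1, -0.7]
width: 0.252
```

Call:
play_rows([
  {"dx": 0, "dy": 0, "dz": 0.3, "roll": 0, "fingers": 1},
  {"dx": 0, "dy": 0, "dz": 0.3, "roll": 0, "fingers": 1},
  {"dx": 0, "dy": 0, "dz": 0.2, "roll": 0, "fingers": 1},
  {"dx": 0, "dy": 0, "dz": 0.1, "roll": 0, "fingers": 1},
  {"dx": 0, "dy": 0, "dz": 0.05, "roll": 0, "fingers": 1},
  {"dx": 0, "dy": 0, "dz": 0.03, "roll": 0, "fingers": 1},
  {"dx": 0, "dy": 0, "dz": 0, "roll": 0, "fingers": 1},
  {"dx": 0, "dy": 0, "dz": 0, "roll": 0, "fingers": 1},
])

```text
time: 14.47
tool_pos: [0.5108, 0.3251, 0.0312]
tcp_rot: [1.629, 2.686, 0.001]
wrist_force: [0.3, 0.2, -1.1]
width: 0.251
```

Call:
play_rows([
  {"dx": 0, "dy": 0, "dz": 0.03, "roll": 0, "fingers": 1},
  {"dx": 0, "dy": 0, "dz": 0.03, "roll": 0, "fingers": 1},
  {"dx": 0, "dy": 0, "dz": 0, "roll": 0, "fingers": 1},
  {"dx": 0, "dy": 0, "dz": 0, "roll": 0, "fingers": 1},
])

```text
time: 14.8
tool_pos: [0.5112, 0.3253, 0.0307]
tcp_rot: [1.629, 2.685, 0.002]
wrist_force: [-2.5, -2.1, 9.4]
width: 0.255
```

Standing in contact (+9 N). Release gently and retreat up.

Call:
play_rows([
  {"dx": 0, "dy": 0, "dz": -0.04, "roll": 0, "fingers": 1},
  {"dx": 0, "dy": 0, "dz": 0, "roll": 0, "fingers": 0.4},
  {"dx": 0, "dy": 0, "dz": 0, "roll": 0, "fingers": 0},
  {"dx": 0, "dy": 0, "dz": 0, "roll": 0, "fingers": 0},
  {"dx": 0, "dy": 0, "dz": 0, "roll": 0, "fingers": 0},
  {"dx": 0, "dy": 0, "dz": 0, "roll": 0, "fingers": 0},
  {"dx": 0, "dy": 0, "dz": 0, "roll": 0, "fingers": 0},
  {"dx": 0, "dy": 0, "dz": 0, "roll": 0, "fingers": 0},
  {"dx": 0, "dy": 0, "dz": -0.3, "roll": 0, "fingers": 0},
  {"dx": 0, "dy": 0, "dz": -0.6, "roll": 0, "fingers": 0},
  {"dx": 0, "dy": 0, "dz": -0.7, "roll": 0, "fingers": 0},
  {"dx": 0, "dy": 0, "dz": -0.7, "roll": 0, "fingers": 0},
  {"dx": 0, "dy": 0, "dz": -0.7, "roll": 0, "fingers": 0},
  {"dx": 0, "dy": 0, "dz": -0.7, "roll": 0, "fingers": 0},
  {"dx": 0, "dy": 0, "dz": -0.7, "roll": 0, "fingers": 0},
  {"dx": 0, "dy": 0, "dz": -0.7, "roll": 0, "fingers": 0},
  {"dx": 0, "dy": 0, "dz": -0.6, "roll": 0, "fingers": 0},
  {"dx": 0, "dy": 0, "dz": -0.5, "roll": 0, "fingers": 0},
  {"dx": 0, "dy": 0, "dz": 0, "roll": 0, "fingers": 0},
])

```text
time: 16.38
tool_pos: [0.5128, 0.3262, 0.2854]
tcp_rot: [1.627, 2.682, 0.015]
wrist_force: [0.8, 1.5, 1.8]
width: 1.001
```

Run:
```python
from chips import *
o=look(['side','scene','wrist'],'rel')
del o['wrist']
for n,(c,W,H) in o.items():
    z=W[...,2]; m=(np.hypot(W[...,0]-.509,W[...,1]-.323)<.1)
    for b in blob(m&(abs(z-.063)<.006))[:1]: print(n,'grip',rect(W[b]),np.nanmedian(z[b]),b.sum())
    x,y=W[...,0],W[...,1];h,s,v=H[...,0],H[...,1],H[...,2]
    red=blob((x>.3)&(x<.8)&((h<6)|(h>174))&(s>180)&(v>120)&(z>.1))[0];p=W[red];q=(p[:,:2]-o0)@S.T
    print(n,'red',p.mean(0).round(4),rect(p),np.percentile(p[:,2],[2,98]).round(4),'st x',np.percentile(q[:,0],[1,50,99]).round(4),'y',np.percentile(q[:,1],[1,99]).round(4))
    pq=(W[...,:2]-o0)@S.T
    for b in blob((z>.112)&(z<.15)&(pq[...,0]>-.17)&(pq[...,0]<.09)&(abs(pq[...,1])<.09)&(s>90)&(v<110))[:5]: print(n,'chip',b.sum(),pq[b].mean(0).round(3),np.nanmax(z[b]).round(3))
    for nm,xy in (('jar',(.724,.277)),('mug',(.352,-.299)),('tam',(.686,-.34))):
        b=(np.hypot(x-xy[0],y-xy[1])<.06)&(z>.03)&(z<.12); print(nm,np.nanmean(W[b],0).round(3),np.nanmax(z[b]).round(3))
```

```text
16.3833 [0.5128 0.3262 0.2854] theta 27.52 tilt [ 0.009  0.005 -1.   ] w 1.001 F [0.8 1.5 1.8]
side grip (array([509.6, 326.1]), array([22.2, 71.6]), 27.33) 0.06286517146084988 610
side red [ 0.507  -0.161   0.2127] (array([ 509.3, -164.6]), array([20.6, 77.8]), 8.88) [0.2045 0.2174] st x [-0.0783 -0.071  -0.0595] y [-0.196  -0.1242]
side chip 149 [0.033 0.033] 0.123
side chip 147 [ 0.034 -0.015] 0.123
jar [0.711 0.287 0.085] 0.113
mug [ 0.348 -0.293  0.062] 0.088
tam [ 0.678 -0.33   0.064] 0.09
scene grip (array([512.8, 321.6]), array([23.6, 70.6]), 25.85) 0.0629027460909974 282
scene red [ 0.5152 -0.1689  0.2128] (array([ 510.9, -168.6]), array([22.8, 70.1]), 7.61) [0.2049 0.2177] st x [-0.0749 -0.0623 -0.0565] y [-0.2011 -0.133 ]
scene chip 166 [ 0.039 -0.023] 0.123
scene chip 71 [0.036 0.041] 0.123
scene chip 67 [0.039 0.015] 0.122
jar [0.733 0.263 0.088] 0.114
mug [ 0.354 -0.302  0.062] 0.088
tam [ 0.689 -0.338  0.069] 0.091
```

View pics/scene_rel.png

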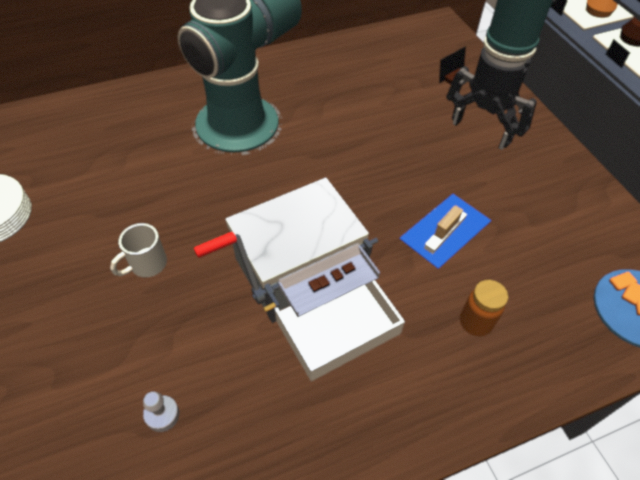

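Call:
play_rows([
  {"dx": 0, "dy": 0, "dz": 0, "roll": 0.5, "fingers": 0},
  {"dx": 0, "dy": 0, "dz": 0, "roll": 0.9, "fingers": 0},
  {"dx": 0, "dy": 0, "dz": 0, "roll": 0.9, "fingers": 0},
  {"dx": 0, "dy": 0, "dz": 0, "roll": 0.9, "fingers": 0},
  {"dx": 0, "dy": 0, "dz": 0, "roll": 0.9, "fingers": 0},
  {"dx": 0, "dy": 0, "dz": 0, "roll": 0.83, "fingers": 0},
  {"dx": 0, "dy": 0, "dz": 0, "roll": 0, "fingers": 0},
])

```text
time: 17.12
tool_pos: [0.5093, 0.3242, 0.2756]
tcp_rot: [-2.066, -2.365, 0.006]
wrist_force: [-0.7, 0.3, -0.1]
width: 1.0
```

Call:
play_rows([
  {"dx": -0.4, "dy": -0.06, "dz": 0, "roll": 0, "fingers": 0},
  {"dx": -0.7, "dy": -0.1, "dz": 0, "roll": 0, "fingers": 0},
  {"dx": -0.7, "dy": -0.1, "dz": 0, "roll": 0, "fingers": 0},
  {"dx": -0.7, "dy": -0.1, "dz": 0, "roll": 0, "fingers": 0},
  {"dx": -0.7, "dy": -0.1, "dz": 0, "roll": 0, "fingers": 0},
  {"dx": -0.7, "dy": -0.1, "dz": 0, "roll": 0, "fingers": 0},
  {"dx": -0.7, "dy": -0.1, "dz": 0, "roll": 0, "fingers": 0},
  {"dx": -0.7, "dy": -0.1, "dz": 0, "roll": 0, "fingers": 0},
  {"dx": -0.7, "dy": -0.1, "dz": 0, "roll": 0, "fingers": 0},
  {"dx": -0.7, "dy": -0.1, "dz": 0, "roll": 0, "fingers": 0},
  {"dx": -0.7, "dy": -0.1, "dz": 0, "roll": 0, "fingers": 0},
  {"dx": -0.7, "dy": -0.1, "dz": 0, "roll": 0, "fingers": 0},
  {"dx": -0.7, "dy": -0.1, "dz": 0, "roll": 0, "fingers": 0},
  {"dx": -0.7, "dy": -0.1, "dz": 0, "roll": 0, "fingers": 0},
  {"dx": -0.7, "dy": -0.1, "dz": 0, "roll": 0, "fingers": 0},
  {"dx": -0.7, "dy": -0.1, "dz": 0, "roll": 0, "fingers": 0},
  {"dx": -0.7, "dy": -0.1, "dz": 0, "roll": 0, "fingers": 0},
  {"dx": -0.65, "dy": -0.1, "dz": 0, "roll": 0, "fingers": 0},
  {"dx": 0, "dy": 0, "dz": 0, "roll": 0, "fingers": 0},
  {"dx": 0, "dy": 0, "dz": 0, "roll": 0, "fingers": 0},
])

```text
time: 18.78
tool_pos: [0.5059, -0.1715, 0.277]
tcp_rot: [-2.066, -2.364, 0.001]
wrist_force: [0.8, -0.2, 0.4]
width: 0.999
```

Run:
```python
from chips import *
o=look(['wrist'],'hand')
for n,(c,W,H) in o.items():
    z=W[...,2];h,s,v=H[...,0],H[...,1],H[...,2]
    red=blob(((h<6)|(h>174))&(s>150)&(v>80)&(z>.1))[0];p=W[red];q=(p[:,:2]-o0)@S.T
    print(n,'red',red.sum(),p.mean(0).round(4),rect(p),np.percentile(p[:,2],[2,98]).round(4),'st x',np.percentile(q[:,0],[1,50,99]).round(4),'y',np.percentile(q[:,1],[1,99]).round(4))
```

```text
18.7833 [ 0.5059 -0.1715  0.277 ] theta 7.69 tilt [-0.002  0.001 -1.   ] w 0.999 F [ 0.8 -0.2  0.4]
wrist red 4679 [ 0.5116 -0.1631  0.2136] (array([ 512.1, -165.3]), array([19.6, 71.7]), 7.42) [0.207  0.2166] st x [-0.0755 -0.0661 -0.0564] y [-0.1973 -0.128 ]
```

Call:
play_rows([
  {"dx": 0.05, "dy": 0.15, "dz": 0.3, "roll": 0, "fingers": 0},
  {"dx": 0, "dy": 0, "dz": 0.5, "roll": 0, "fingers": 0},
  {"dx": 0, "dy": 0, "dz": 0.5, "roll": 0, "fingers": 0},
  {"dx": 0, "dy": 0, "dz": 0.5, "roll": 0, "fingers": 0},
  {"dx": 0, "dy": 0, "dz": 0.3, "roll": 0, "fingers": 0},
  {"dx": 0, "dy": 0, "dz": 0.15, "roll": 0, "fingers": 0},
  {"dx": 0, "dy": 0, "dz": 0, "roll": 0, "fingers": 0},
  {"dx": 0, "dy": 0, "dz": 0, "roll": 0, "fingers": 0},
])

```text
time: 19.5
tool_pos: [0.5132, -0.1669, 0.1882]
tcp_rot: [2.064, 2.368, 0.0]
wrist_force: [0.2, -0.2, 0.4]
width: 1.001
```

Call:
play_rows([
  {"dx": 0, "dy": 0, "dz": 0, "roll": 0, "fingers": 0.5},
  {"dx": 0, "dy": 0, "dz": 0, "roll": 0, "fingers": 1},
  {"dx": 0, "dy": 0, "dz": 0, "roll": 0, "fingers": 1},
  {"dx": 0, "dy": 0, "dz": 0, "roll": 0, "fingers": 1},
  {"dx": 0, "dy": 0, "dz": 0, "roll": 0, "fingers": 1},
  {"dx": 0, "dy": 0, "dz": 0, "roll": 0, "fingers": 1},
  {"dx": 0, "dy": 0, "dz": 0, "roll": 0, "fingers": 1},
  {"dx": 0, "dy": 0, "dz": 0, "roll": 0, "fingers": 1},
  {"dx": 0, "dy": 0, "dz": 0, "roll": 0, "fingers": 1},
], grip_force=30)

```text
time: 20.25
tool_pos: [0.5118, -0.1677, 0.1884]
tcp_rot: [-2.064, -2.366, 0.003]
wrist_force: [-5.4, -0.7, 3.9]
width: 0.218
```

Call:
play_rows([
  {"dx": 0, "dy": 0.126, "dz": -0.082, "roll": 0, "fingers": 1},
  {"dx": 0, "dy": 0.13, "dz": -0.075, "roll": 0, "fingers": 1},
  {"dx": 0, "dy": 0.134, "dz": -0.068, "roll": 0, "fingers": 1},
  {"dx": 0, "dy": 0.136, "dz": -0.062, "roll": 0, "fingers": 1},
  {"dx": 0, "dy": 0.14, "dz": -0.055, "roll": 0, "fingers": 1},
  {"dx": 0, "dy": 0.142, "dz": -0.048, "roll": 0, "fingers": 1},
  {"dx": 0, "dy": 0.144, "dz": -0.04, "roll": 0, "fingers": 1},
  {"dx": 0, "dy": 0.146, "dz": -0.034, "roll": 0, "fingers": 1},
  {"dx": 0, "dy": 0.148, "dz": -0.026, "roll": 0, "fingers": 1},
  {"dx": 0, "dy": 0.149, "dz": -0.019, "roll": 0, "fingers": 1},
  {"dx": 0, "dy": 0.15, "dz": -0.011, "roll": 0, "fingers": 1},
  {"dx": 0, "dy": 0.15, "dz": -0.004, "roll": 0, "fingers": 1},
])

```text
time: 21.25
tool_pos: [0.5778, -0.1589, 0.2096]
tcp_rot: [-2.063, -2.365, 0.007]
wrist_force: [-7.2, -1.3, 2.6]
width: 0.221
```

Call:
play_rows([
  {"dx": 0, "dy": 0.15, "dz": 0.004, "roll": 0, "fingers": 1},
  {"dx": 0, "dy": 0.15, "dz": 0.011, "roll": 0, "fingers": 1},
  {"dx": 0, "dy": 0.149, "dz": 0.019, "roll": 0, "fingers": 1},
  {"dx": 0, "dy": 0.148, "dz": 0.026, "roll": 0, "fingers": 1},
  {"dx": 0, "dy": 0.146, "dz": 0.034, "roll": 0, "fingers": 1},
  {"dx": 0, "dy": 0.144, "dz": 0.04, "roll": 0, "fingers": 1},
  {"dx": 0, "dy": 0.142, "dz": 0.048, "roll": 0, "fingers": 1},
  {"dx": 0, "dy": 0.14, "dz": 0.055, "roll": 0, "fingers": 1},
  {"dx": 0, "dy": 0.136, "dz": 0.062, "roll": 0, "fingers": 1},
  {"dx": 0, "dy": 0.134, "dz": 0.068, "roll": 0, "fingers": 1},
  {"dx": 0, "dy": 0.13, "dz": 0.075, "roll": 0, "fingers": 1},
  {"dx": 0, "dy": 0.126, "dz": 0.082, "roll": 0, "fingers": 1},
  {"dx": 0, "dy": 0, "dz": 0, "roll": 0, "fingers": 1},
  {"dx": 0, "dy": 0, "dz": 0, "roll": 0, "fingers": 1},
])

```text
time: 22.42
tool_pos: [0.6449, -0.1497, 0.1876]
tcp_rot: [-2.063, -2.364, 0.006]
wrist_force: [-8.0, -2.3, 4.2]
width: 0.223
```

Call:
play_rows([
  {"dx": 0, "dy": 0.06, "dz": 0.04, "roll": 0, "fingers": 1},
  {"dx": 0, "dy": 0.06, "dz": 0.04, "roll": 0, "fingers": 1},
  {"dx": 0, "dy": 0, "dz": 0, "roll": 0, "fingers": 1},
  {"dx": 0, "dy": 0, "dz": 0, "roll": 0, "fingers": 1},
  {"dx": 0, "dy": 0, "dz": 0, "roll": 0, "fingers": 1},
  {"dx": 0, "dy": 0, "dz": 0, "roll": 0, "fingers": 1},
], grip_force=50)

```text
time: 22.92
tool_pos: [0.6457, -0.1497, 0.187]
tcp_rot: [-2.059, -2.36, 0.015]
wrist_force: [-23.9, -2.3, 18.9]
width: 0.218
```

Run:
```python
from chips import *
o=look(['side','scene'],'fin')
for n,(c,W,H) in o.items():
    z=W[...,2];h,s,v=H[...,0],H[...,1],H[...,2]; pq=(W[...,:2]-o0)@S.T
    for b in blob((z<.05)&(pq[...,0]>-.0)&(pq[...,0]<.15)&(abs(pq[...,1])<.095)&(s>90)&(v<110))[:6]:
        if b.sum()>10: print(n,'chip',b.sum(),pq[b].mean(0).round(3),np.nanmax(z[b]).round(3))
    for b in blob(((h<6)|(h>174))&(s>150)&(v>80)&(z>.1))[:2]: print(n,'red',b.sum(),pq[b].mean(0).round(3),z[b].mean().round(3))
    m=(np.hypot(W[...,0]-.509,W[...,1]-.323)<.1)
    for b in blob(m&(abs(z-.063)<.006))[:1]: print(n,'grip',rect(W[b]),np.nanmedian(z[b]))
A=np.vstack([cv2.resize(o['side'][0]['pixels'],(400,300)),cv2.resize(o['scene'][0]['pixels'],(400,300))])
B=np.vstack([cv2.resize(o['side'][0]['pixels'][140:320,200:440],(400,300)),cv2.resize(o['scene'][0]['pixels'][220:400,200:440],(400,300))])
cv2.imwrite('pics/fin2.png',np.hstack([A,B])[:,:,::-1])
```

```text
22.9167 [ 0.6457 -0.1497  0.187 ] theta 7.79 tilt [-0.013 -0.001 -1.   ] w 0.218 F [-23.9  -2.3  18.9]
side chip 125 [ 0.107 -0.015] 0.02
side chip 73 [0.105 0.049] 0.021
side chip 67 [0.107 0.021] 0.019
side red 198 [ 0.067 -0.15 ] 0.213
side grip (array([509.4, 326.7]), array([22.4, 70.3]), 27.34) 0.06292265818648898
scene chip 125 [ 0.113 -0.024] 0.02
scene chip 56 [0.11  0.041] 0.02
scene chip 52 [0.113 0.012] 0.019
scene red 212 [ 0.073 -0.19 ] 0.214
scene red 121 [ 0.074 -0.139] 0.217
scene grip (array([513.4, 321.2]), array([23.2, 72.4]), 28.08) 0.06311087648944028
```

View pics/fin2.png

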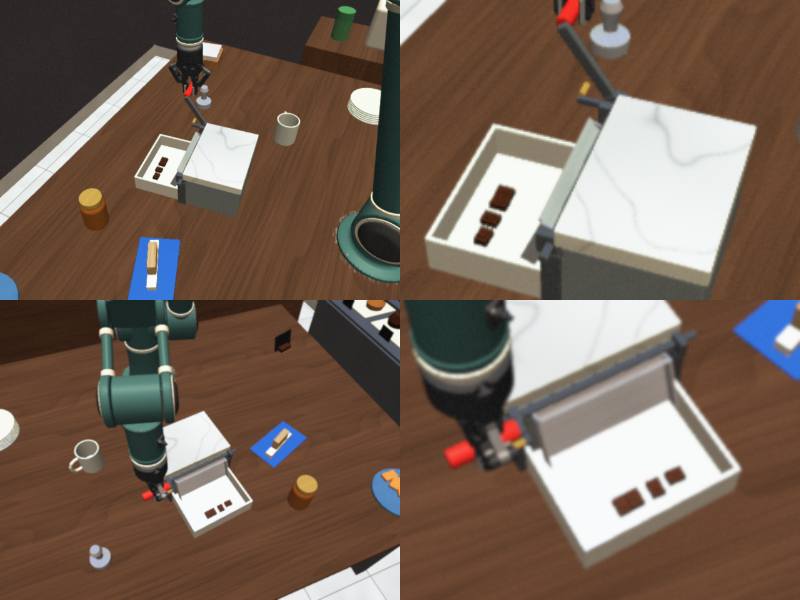

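```bash
python3 -c "
from workcell import bot
print(bot.read_state()['wrist_force'],bot.finish_job())"
```

```text
the job is handed in; nothing more can be done
[-23.36565714  -1.94300241  19.09335113] None
```

The job is handed in after about 23 s of the 64 s allowed. No verdict was reported.

I scraped all four pieces into the level pan and put the scraper back on its mat. Then I gripped the lever handle, swung it to its stop and handed in while still holding it there.

Last checks:
- **Chocolate:** all four pieces are on the tray floor, at station x of about 0.11 m and y from −0.03 to 0.05 m, with tops at 0.02 m. Two of them touch and show as one double-size patch, so the count of four rests on that patch being two pieces.
- **Lever:** it is against its stop. A further 6 mm push moved it only about 1 mm, while the wrist force rose from about 9 to 30 N. The fingers stay closed on the handle at 50 N. I did not read the joint angle itself, but the handle measured about 70 mm ahead of the hinge, where 68 mm is expected.
- **Scraper:** it stands upright and released, about 10 mm from the mat's centre (60 mm allowed).
- **Bystanders:** the mug, jar and tamper look unmoved in the final pictures. I last measured them just after releasing the scraper, and they read the same to within that check's accuracy.

The scene and side cameras disagreed with each other by about 4 mm. I used averages and corrected them with the wrist camera before each grasp.

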